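# Partition the parts tray and close it with the lidded box

### The job

Take the long spare divider from the wooden stand and slide it upright into the empty pair of grooves in the open parts tray, fully down, so that the nut and the bearing each have their own compartment. Then close the tray: lower the lidded box onto it, without dropping it, so that all four feet sit in the tray's corner recesses and the box lies flat on the rim. Leave the short divider in the stand and the wrench, hammer, tin and tape on the bench where they are.

Things in the scene. Friction and masses are not known exactly. Their poses are not given: they have to be found in the camera images.
- tray_slot (a point): On the tray's inner floor, midway between the two empty grooves: where the middle of the divider's lower edge rests. Tray's axes: x across the divider, y along it, z up. Grooves 10 mm wide, between ribs 8 mm deep on the two long walls (142 mm apart); ribs reach 70 mm above this floor, the top 9 mm flared to a mouth 20 mm wide. Fitted divider 70 mm towards -x, short wall 71 mm towards +x.
- tray_rim (a point): Centre of the tray's rim plane, 84 mm above the tray's underside, axes as the tray. Each corner has a square recess 24 by 24 mm, 10 mm deep from the rim, centred 94 mm (x) and 59 mm (y) from the centre. Dividers that are fully down end 5 mm below the rim.
- divider_center (a point): Centre (half-way up) of the long divider: black plastic panel, 8 mm thick (x), 139 long (y), 75 high (z up), about 0.1 kg, lower corners cut off by 6 mm at 45 degrees. It starts upright in either slot of the wooden stand, its upper 51 mm free above the wood. Either end may go in either groove.
- short_center (a point): Centre (half-way up) of the short divider, a like panel only 100 mm long, in the stand's other slot, 70 mm from the long one. It does not fit the tray and stays in the stand.
- stand: Slotted wooden stand, fixed, 130 (x) by 110 (y) mm, 32 high; origin: centre of its underside. Two open-ended slots along y, 10 mm wide, 24 deep, 35 mm either side of the origin in x.
- box_grip (a point): Middle of the handle bar in the box's lid (axes of the box). The bar is 18 mm wide (x), 76 long (y), 16 high, flush with the lid and bridging a well 96 (x) by 76 (y) mm, 38 deep: grip it across x from above. This point is 8 mm below the lid's top, 84 mm above the box's flat underside, 92 mm above the feet's soles; with the box home it is 84 mm above tray_rim.
- tray: Open grey plastic parts tray, 220 (x) by 150 (y) mm, 84 high, walls and floor 4, loose, 1.6 kg; origin: centre of its underside. A black divider is fitted across it 35 mm towards -x of its middle; the empty pair of grooves is 35 mm towards +x. It stands left or right on the bench, the lidded box on the other side. Square posts, 27 mm, fill its corners.
- box: Closed grey lidded box, 220 (x) by 150 (y) mm, 100 high with feet, 0.5 to 0.95 kg, balanced about its handle bar; origin: its centre, level with the feet's soles. Four round feet, 20 mm across, 8 high, tapered to 14 mm, 94 (x) and 59 mm (y) from the centre. Home: underside on the tray's rim, feet in the recesses; either way round.
- divider: The long divider as a whole, origin at the centre of its lower edge.
- bearing: Ball bearing ring lying flat in the tray's large compartment, 38 mm across, 12 mm thick, on the +x side of the empty grooves; origin at the centre of its underside.
- hex_nut: Hexagon nut lying flat in the tray, 26 mm across, 13 mm high, between the fitted divider and the empty grooves; origin at the centre of its underside.
- wrench: Wrench, 150 mm long, lying on the bench beyond the tin; leave it.
- hammer: Hammer, 260 mm long, lying on the bench beyond the tray and the box; leave it.
- tin: Closed metal tin, 60 mm across, 85 mm high, standing on the bench beyond the stand; leave it.
- tape: Roll of tape, 90 mm across, 24 mm high, lying on the bench beyond the tray and the box; leave it.

How it is judged (in metres and radians):
On the way, in this order (a step that is already met when the one before it is completed fails the run):
1. the long divider stands fully down in the empty pair of grooves (x of divider_center in the frame of tray_slot between -0.003 and 0.003 m and y of divider_center in the frame of tray_slot between -0.004 and 0.004 m and z of divider_center in the frame of tray_slot between 0.0345 and 0.0405 m and angle between the x axis of divider and the x axis of tray, either way round below 0.06 rad and angle between the z axis of divider and the z axis of tray, either way round below 0.05 rad), for 0.2 s.
2. the box, still held, has been lowered over the tray to within 10 mm of its seat (horizontal distance between box_grip and tray_rim below 0.012 m and z of box_grip in the frame of tray_rim below 0.094 m and contact force between the fingers and box above 0.5 N).
At the end, for the whole second after the job is handed in: Divider upright in the once empty grooves: on the floor within 3 mm, on the grooves' line within 3 mm; nut and bearing on their own sides; box on the tray, feet in the recesses: on the rim within 3 mm, centred within 5 mm, in line within 0.06 rad, level; tray flat on the bench; box at rest (all of step 1 and horizontal distance between box_grip and tray_rim below 0.005 m and z of box_grip in the frame of tray_rim between 0.08 and 0.087 m and angle between the x axis of box and the x axis of tray, either way round below 0.06 rad and angle between the z axis of box and the z axis of tray, either way round below 0.03 rad and angle between tray's own z axis and vertical below 0.04 rad and linear speed of box below 0.02 m/s and x of bearing in the frame of tray_slot between 0.004 and 0.071 m and x of hex_nut in the frame of tray_slot between -0.066 and -0.004 m); the robot touches nothing.
It fails at once if the short divider is moved more than 30 mm (distance of short_center from where it was at the start of the episode above 0.03 m).
It fails at once if the wrench, hammer, tin or tape is moved more than 40 mm (distance of any of wrench, hammer, tin, tape from where it was at the start of the episode above 0.04 m).
It also fails if it takes over 58 s, if anything falls off the work surface, if the arm or the gripper's body presses on something with over 40 N, if the wrist force passes 120 N, or if a joint passes its speed limit or range.

### The arm

A 6-joint arm with a two-finger parallel gripper is mounted at the origin on the work surface. World frame = base frame: x ahead of the robot, y to its left, z up, the work surface at z = 0. Lengths are in mm, angles in rad, forces in N, time in s.
With the tool pointing down it reaches from about 250 to 775 mm from the base axis. Payload 4 kg.
Tool frame: the origin (TCP) lies between the finger pads; the fingertips stand 8 mm ahead of it and the grasp point (between the pads) lies 11 mm behind it; z points along the fingers, y is the direction in which the jaws open and shut (so a half turn about z gives the same grasp; the last joint's range is limited). The gripper opens to 94 mm and grips with 3 to 60 N. Pads are 16 mm wide; open, the fingers measure 119 mm over their backs; the gripper's body (75 mm by 177 mm) begins 78 mm behind the grasp point.
Start: joints at [1.059, 0.087, 1.371, -0, 1.684, -0.103], TCP at [218.641, 504.694, 213.506] pointing down, gripper open.
Joint ranges: [-3.1, 3.1], [-0.76, 2.03], [0.27, 2.55], [-1.08, 4.22], [0.17, 2.65], [-2.57, 2.57]. Speed limits (rad/s): [2.79, 2.79, 3.14, 3.14, 3.14, 3.14].

### API

Orientations are given as a unit quaternion [x, y, z, w].
In Python, from rig import bot gives the robot as it stands. The module is installed in compiled form; this text tells all that it offers.
- The arm moves only by the shell command python3 -m jog 'ROWS'. ROWS is text: rows parted by semicolons, each of 7 numbers parted by spaces: the shift along the tool's x, y, z in m, then the turn, a rotation vector about the tool's x, y, z in rad, then the closure in counts, from 0 (fully open) to 255 (shut). A call has exactly 8 rows; each row is the pose to reach, as a shift and turn from the pose commanded when the call began, along the tool's axes at that moment; what a row does not reach only later rows make up. A row lasts 1/10 s, in which the tool goes at most 50 mm and 8.59 degrees, less where a joint would pass 70% of its speed; a pose out of reach is approached as far as the arm can. A call with a gripper value outside its range is refused whole. The fingers move at their own pace and stop on an object; the grip force is fixed at half the most. Time passes only in rows, so rows that repeat a pose let the fingers close, or fill a call up. It gives the time, the measured TCP pose, the force and the opening at its end, in the units of the state.
- bot.sense(): the state, without advancing time (a new reading comes with each control period).
- bot.snapshot(name): name is "scene" or "top" or "wrist"; returns the picture (420x560x3 uint8, red, green, blue); there is no depth.
- bot.get_calibration(name): a dict with "intrinsics" (3x3 intrinsics, pixels), "R" (3x3) and "t" (3): a world point X has camera coordinates R X + t. Camera axes: x right, y down, z forward; pixel columns grow to the right and rows downward; lengths in mm; the calibration is good to about 2 mm. A picture is of the moment at which its call begins: read the wrist's pose just before it. get_calibration takes no time and is no camera call; for the wrist camera it gives the pose at the moment of the call.
- bot.close_job(): hands the job in, once; it reports no verdict.
Trained networks look in the newest picture that a camera, given by its name, has taken for a name from the list of things; names that differ only in an ending like _2 or _b are one class to them, and where a whole thing is asked for, a point or a joint stands for the part that bears it (a point fixed in the world has none). Each returns a list of dicts, best first, with "p" (0 to 1); they miss things now and then, are a little off and sometimes report something else, mostly with a low value. They report only what shows in the picture. A call takes as long as a camera call.
- bot.recognise(camera, thing): "position" ([x, y, z] in mm, in world coordinates, good to about 4 mm: the middle of the surface that is visible of it).
- bot.mark_of(camera, thing): "position" ([x, y, z] in mm, in world coordinates, good to about 4 mm: a listed point, or the origin of a listed thing).
The state is a dict: "clock": time; "joint_pos": joint angles; "qvel": joint speeds; "effort": joint torques, N m; "position": TCP position; "eef_rot": TCP orientation; "wrist_force": force on the tool from outside, world axes, zero at the start; "ft_torque": the same for the moment, N m; "opening": opening from 0.0 (shut) to 1.0 (fully open).
Only numpy, scipy, OpenCV 4.12 (cv2) and the standard library are available. Lean on these libraries where they do the work, as an engineer would, in place of code of your own. Each camera call takes 0.05 s, during which the arm holds its last target.

## Working session

There is one attempt and no reset: what is moved stays moved. The work goes in short steps, Python scripts to look and compute and a shell command to move; the robot and the scene stay as the last step left them, time stands still between calls to the robot, and variables do not carry over. Pictures are saved under pics/ and viewed, and the job is handed in when it is done.

```bash
mkdir -p pics
python3 - <<'E'
from rig import bot
import cv2,numpy as np
s=bot.sense();print(s['clock'],s['position'],s['eef_rot'],s['wrist_force'],s['opening'])
for c in ['scene','top','wrist']:
    im=bot.snapshot(c);cv2.imwrite(f'pics/{c}0.png',im[:,:,::-1])
    if c!='wrist':
        k=bot.get_calibration(c);print(c,np.round(k['intrinsics'],1).tolist(),np.round(k['R'],3).tolist(),np.round(k['t'],1).tolist())
for th in ['tray_slot','tray_rim','divider_center','short_center','box_grip','stand','tray','box','bearing','hex_nut']:
    r=bot.mark_of('top',th);print(th,[(np.round(d['position'],1).tolist(),round(d['p'],2)) for d in r[:3]])
print(bot.sense()['clock'])
E
```

```text
0.0 [218.3865222  504.2175108  212.33453032] [ 2.03000433e-01  9.79178059e-01 -1.02346925e-03 -3.23520972e-04] [-0.31337286 -1.9010553   0.21600619] 0.9994159581597795
scene [[532.4, 0.0, 281.0], [0.0, 532.4, 217.0], [0.0, 0.0, 1.0]] [[-0.532, 0.847, -0.004], [0.719, 0.449, -0.53], [-0.447, -0.285, -0.848]] [343.7, -416.6, 1655.2]
top [[389.9, 0.0, 283.0], [0.0, 389.9, 204.2], [0.0, 0.0, 1.0]] [[0.01, -1.0, 0.002], [-0.976, -0.01, -0.22], [0.22, 0.0, -0.976]] [-4.6, 643.7, 718.8]
tray_slot [([557.7, 283.1, 1.4], 0.58)]
tray_rim [([525.2, 286.6, 82.5], 0.79)]
divider_center [([542.0, -9.6, 45.9], 0.6)]
short_center [([469.3, 3.6, 45.3], 0.52), ([558.3, 283.0, 2.6], 0.38)]
box_grip [([555.2, -264.3, 93.0], 0.6)]
stand [([506.4, -5.8, 3.4], 0.65)]
tray [([523.6, 284.0, 1.6], 0.93)]
box [([554.5, -269.0, -2.9], 0.8), ([522.6, 283.3, 2.3], 0.51)]
bearing [([590.3, 257.3, 5.0], 0.71)]
hex_nut [([526.8, 298.7, 6.3], 0.46)]
0.65
```

View pics/top0.png

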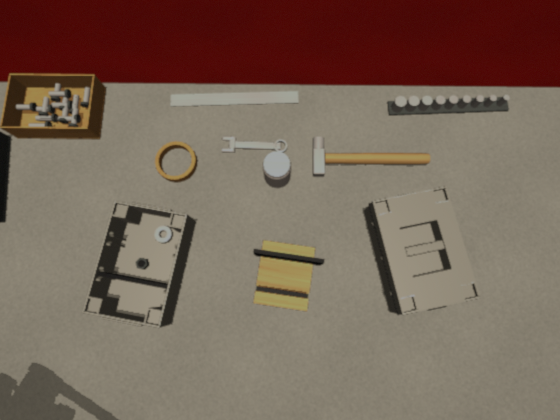

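View pics/scene0.png

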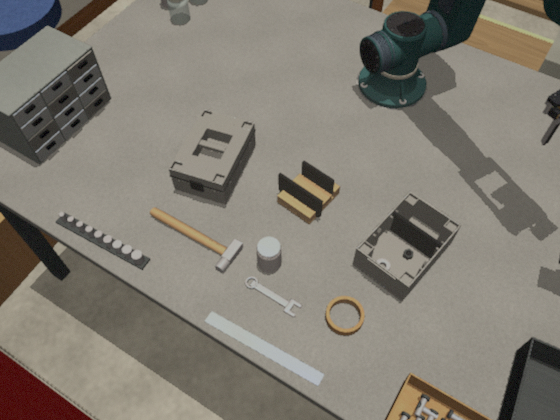

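View pics/wrist0.png

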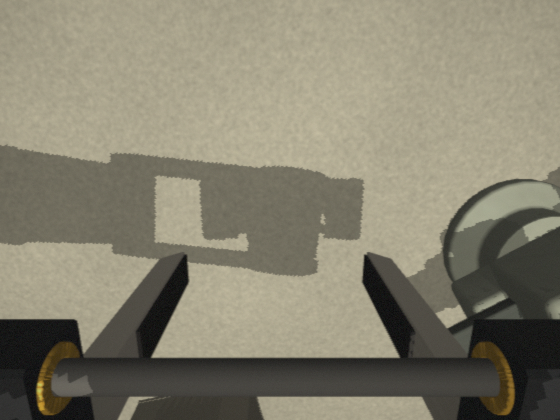

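The top view shows the tray at left (centre about px 138,265), the stand with the long divider in its far slot (254,252 to 323,262) and the box at right (424,250). I'll zoom in for edge measurements.

Run:
```python
import cv2,numpy as np
im=cv2.imread('pics/top0.png')
def z(x,y,w,h,f,n):
    cv2.imwrite(n,cv2.resize(im[y:y+h,x:x+w],None,fx=f,fy=f,interpolation=cv2.INTER_CUBIC))
z(80,195,120,140,4,'pics/z_tray.png'); z(240,230,100,90,6,'pics/z_stand.png'); z(360,180,125,145,4,'pics/z_box.png')
```

```text
(no output)
```

View pics/z_tray.png

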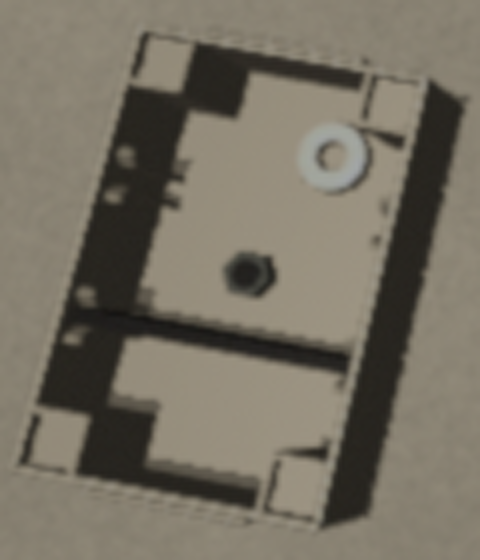

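View pics/z_stand.png

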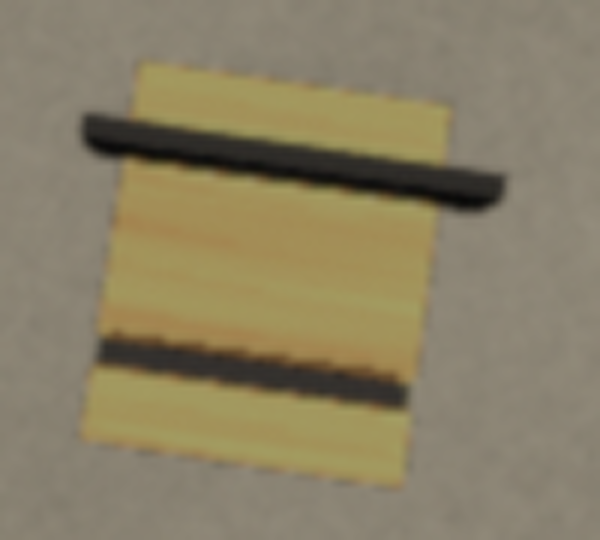

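View pics/z_box.png

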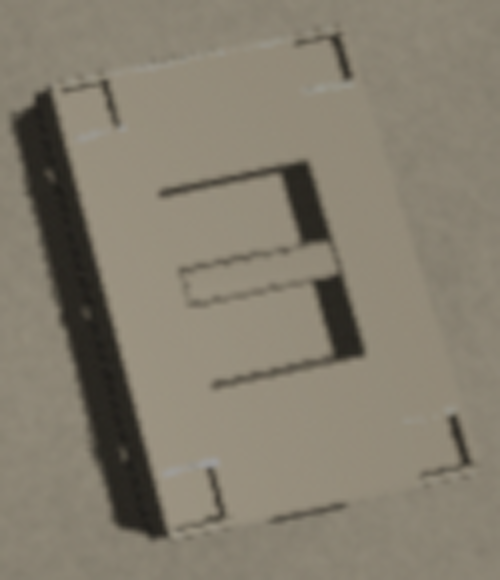

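```bash
cat > h.py <<'E'
from rig import bot
import numpy as np
from scipy.spatial.transform import Rotation as Rn
K={}
def ray(cam,u,v,z,k=None):
    k=k or K.setdefault(cam,bot.get_calibration(cam))
    A=np.array(k['intrinsics']);R=np.array(k['R']);t=np.array(k['t'])
    C=-R.T@t; d=R.T@np.linalg.solve(A,[u,v,1.]); return C+d*(z-C[2])/d[2]
def proj(cam,X,k=None):
    k=k or K.setdefault(cam,bot.get_calibration(cam))
    c=np.array(k['R'])@np.array(X)+np.array(k['t']);p=np.array(k['intrinsics'])@c;return p[:2]/p[2]
def zm(p,f,x0,y0): return ((p[0]+.5)/f-.5+x0,(p[1]+.5)/f-.5+y0)
def delta(tgt,yaw_x):
    """tool delta to reach tgt pos (mm) with tool down and tool x axis at world yaw"""
    s=bot.sense();R0=Rn.from_quat(s['eef_rot']);p=np.array(s['position'])
    c,sn=np.cos(yaw_x),np.sin(yaw_x)
    Rt=Rn.from_matrix(np.array([[c,sn,0],[sn,-c,0],[0,0,-1]]))
    dp=R0.inv().apply(np.array(tgt)-p)/1000; rv=(R0.inv()*Rt).as_rotvec()
    return np.round(dp,4),np.round(rv,4)
E
python3 - <<'E'
from h import *
for n,pts,f,o,z in [('tray',[(140,33),(430,80),(322,525),(20,466)],4,(80,195),84),('box',[(52,86),(338,33),(475,465),(160,537)],4,(360,180),100),
 ('div',[(83,126),(505,186)],6,(240,230),83),('stand',[(137,62),(452,105),(403,487),(82,437)],6,(240,230),32),
 ('bar',[(180,270),(330,241),(340,277),(190,306)],4,(360,180),100),('fitted',[(90,312),(345,357)],4,(80,195),79)]:
    P=np.array([ray('top',*zm(p,f,*o),z) for p in pts])
    print(n,P.round(1).tolist(),'c',P.mean(0).round(1))
    m=len(P)
    for i in range(m if m>2 else 1):
        d=P[(i+1)%m]-P[i];print('   len',np.linalg.norm(d).round(1),'ang',np.degrees(np.arctan2(d[1],d[0])).round(2))
s=bot.sense();print(Rn.from_quat(s['eef_rot']).as_matrix().round(3))
kw=bot.get_calibration('wrist');R0=Rn.from_quat(s['eef_rot']).as_matrix()
C=-np.array(kw['R']).T@kw['t'];print('cam in tool',R0.T@(C-s['position']),'\n',R0.T@np.array(kw['R']).T, kw['intrinsics'])
E
```

```text
tray [[640.0, 337.7, 84.0], [617.7, 191.7, 84.0], [406.2, 228.5, 84.0], [431.3, 372.1, 84.0]] c [523.8 282.5  84. ]
   len 147.7 ang -98.7
   len 214.6 ang 170.15
   len 145.8 ang 80.1
   len 211.5 ang -9.36
box [[645.3, -173.3, 100.0], [673.6, -315.4, 100.0], [466.7, -362.3, 100.0], [433.0, -214.3, 100.0]] c [ 554.7 -266.3  100. ]
   len 144.9 ang -78.73
   len 212.1 ang -167.23
   len 151.8 ang 102.82
   len 216.2 ang 10.94
div [[548.0, 58.6, 83.0], [530.1, -77.9, 83.0]] c [539.1  -9.7  83. ]
   len 137.7 ang -97.47
stand [[575.7, 44.2, 32.0], [561.8, -65.3, 32.0], [433.8, -47.9, 32.0], [449.0, 60.0, 32.0]] c [505.1  -2.2  32. ]
   len 110.4 ang -97.2
   len 129.2 ang 172.26
   len 108.9 ang 82.01
   len 127.7 ang -7.08
bar [[555.8, -230.6, 100.0], [570.5, -303.3, 100.0], [553.3, -306.7, 100.0], [538.8, -234.4, 100.0]] c [ 554.6 -268.7  100. ]
   len 74.1 ang -78.61
   len 17.5 ang -168.82
   len 73.7 ang 101.33
   len 17.4 ang 12.41
fitted [[503.0, 349.6, 79.0], [483.0, 225.0, 79.0]] c [493.  287.3  79. ]
   len 126.1 ang -99.13
[[-0.918  0.398  0.   ]
 [ 0.398  0.918  0.   ]
 [ 0.     0.    -1.   ]]
cam in tool [  82.13451115   -0.69423759 -171.5603626 ] 
 [[-3.53324260e-04 -9.60294170e-01 -2.78989215e-01]
 [ 9.99998428e-01 -8.24089519e-04  1.57011323e-03]
 [-1.73768266e-03 -2.78988221e-01  9.60292952e-01]] [[362.47333108   0.         275.0930343 ]
 [  0.         362.47333108 215.44144103]
 [  0.           0.           1.        ]]
```

Run:
```python
from h import *
print(delta([539.3,-9.7,150],np.radians(90-7.4)))
```

```text
(array([-0.4987, -0.3446,  0.0635]), array([ 1.0000e-04, -1.0000e-04,  1.2911e+00]))
```

```bash
python3 -m jog '-.499 -.345 0 0 0 1.291 100;-.499 -.345 0 0 0 1.291 100;-.499 -.345 0 0 0 1.291 100;-.499 -.345 0 0 0 1.291 100;-.499 -.345 .0 0 0 1.291 100;-.499 -.345 .0 0 0 1.291 100;-.499 -.345 .0 0 0 1.291 100;-.499 -.345 .0 0 0 1.291 100'
python3 - <<'E'
from h import *
print(delta([539.3,-9.7,150],np.radians(90-7.4)))
E
```

```text
clock: 1.45
position: [430.9, 163.3, 213.9]
eef_rot: [0.723, 0.691, 0.001, 0.0]
wrist_force: [0.7, 0.3, -0.1]
opening: 0.608
(array([-0.1681,  0.1159,  0.0639]), array([ 0.0012, -0.0007,  0.085 ]))
```

```bash
python3 -m jog '-.168 .116 .02 0 0 .085 100;-.168 .116 .05 0 0 .085 100;-.168 .116 .064 0 0 .085 100;-.168 .116 .064 0 0 .085 100;-.168 .116 .064 0 0 .085 100;-.168 .116 .064 0 0 .085 100;-.168 .116 .064 0 0 .085 100;-.168 .116 .064 0 0 .085 100'
python3 - <<'E'
from h import *
import cv2
s=bot.sense();print(s['position'],delta([539.3,-9.7,52],np.radians(90-7.4)))
k=bot.get_calibration('wrist')
im=bot.snapshot('wrist');cv2.imwrite('pics/w1.png',im[:,:,::-1])
for y in(70,-70):
    c,sn=np.cos(np.radians(-7.4)),np.sin(np.radians(-7.4))
    print(proj('wrist',[539.3-sn*y,-9.7+c*y,83],k))
E
```

```text
clock: 2.25
position: [539.7, -5.6, 150.9]
eef_rot: [0.749, 0.663, 0.001, 0.001]
wrist_force: [0.8, -0.0, 0.2]
opening: 0.609
[539.67281033  -5.60179186 150.87929476] (array([-0.0042, -0.0001,  0.0989]), array([ 0.002 , -0.0007,  0.0081]))
[276.99291038 135.25000522]
[275.28582841 325.1742804 ]
```

View pics/w1.png

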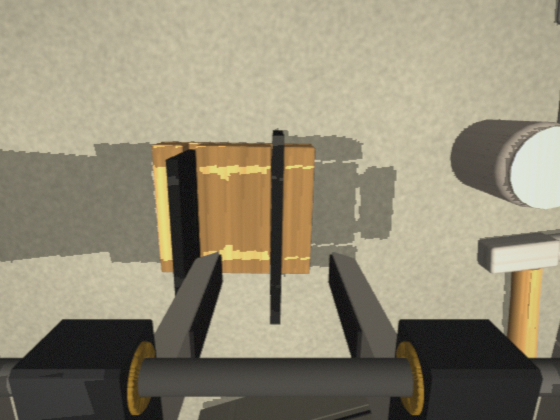

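The wrist view shows the long divider's top edge from (279,132) to (275,322), between the open jaws; this agrees with the prediction to within 3 px. Now I descend.

```bash
python3 -m jog '-.003 0 .04 0 0 .007 100;-.003 0 .08 0 0 .007 100;-.003 0 .099 0 0 .007 100;-.003 0 .099 0 0 .007 100;-.003 0 .099 0 0 .007 255;-.003 0 .099 0 0 .007 255;-.003 0 .099 0 0 .007 255;-.003 0 .099 0 0 .007 255'
python3 - <<'E'
from h import *
import cv2
s=bot.sense();print(s['position'],s['opening'],s['wrist_force'])
k=bot.get_calibration('wrist')
im=bot.snapshot('wrist');cv2.imwrite('pics/w2.png',im[:,:,::-1])
E
```

```text
clock: 3.1
position: [540.3, -10.1, 52.1]
eef_rot: [0.751, 0.66, 0.001, 0.001]
wrist_force: [-0.1, -0.5, 0.0]
opening: 0.302
[540.28232621 -10.08113425  52.05432804] 0.30214788637927026 [-0.14533278 -0.48761315  0.00528122]
```

View pics/w2.png

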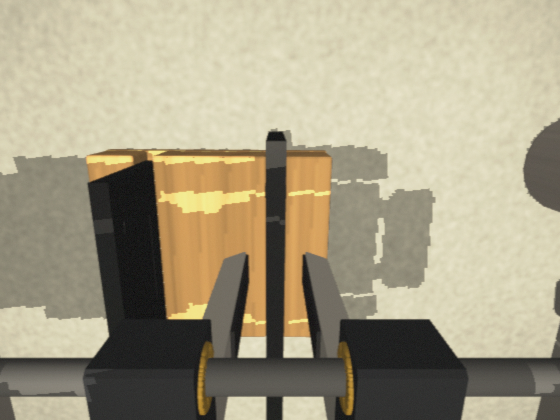

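Jaws are centred on the divider (column ~276) and still closing.

```bash
python3 -m jog '0 0 0 0 0 0 255;0 0 0 0 0 0 255;0 0 0 0 0 0 255;0 0 0 0 0 0 255;0 0 -.003 0 0 0 255;0 0 -.015 0 0 0 255;0 0 -.035 0 0 0 255;0 0 -.055 0 0 0 255'
python3 - <<'E'
from h import *
s=bot.sense();print(Rn.from_quat(s['eef_rot']).as_matrix().round(4).tolist(),s['opening'])
E
```

```text
clock: 3.95
position: [538.7, -10.0, 106.4]
eef_rot: [0.751, 0.66, -0.001, -0.001]
wrist_force: [-0.5, -1.1, -0.8]
opening: 0.081
[[0.1295, 0.9916, -0.0018], [0.9916, -0.1295, 0.0003], [0.0001, -0.0018, -1.0]] 0.08096222780113835
```

```bash
python3 -m jog '0 0 -.05 0 0 0 255;.03 0 -.065 0 0 0 255;.08 0 -.065 0 0 -.01 255;.13 0 -.065 0 0 .02 255;.18 0 -.065 0 0 .034 255;.22 0 -.065 0 0 .034 255;.25 0 -.065 0 0 .034 255;.27 0 -.065 0 0 .034 255'
python3 - <<'E'
from h import *
print(delta([557.5,278,165],np.radians(90-9.4)))
E
```

```text
clock: 4.75
position: [573.7, 259.9, 170.9]
eef_rot: [0.762, 0.648, -0.0, -0.0]
wrist_force: [-0.1, 0.2, -1.3]
opening: 0.084
(array([ 0.0152, -0.0189,  0.0059]), array([-0.0009,  0.    ,  0.0024]))
```

```bash
python3 -m jog '.01 -.01 .006 0 0 .002 255;.015 -.019 .006 0 0 .002 255;.015 -.019 .006 0 0 .002 255;.015 -.019 .006 0 0 .002 255;.015 -.019 .006 0 0 .002 255;.015 -.019 .006 0 0 .002 255;.015 -.019 .006 0 0 .002 255;.015 -.019 .006 0 0 .002 255'
python3 - <<'E'
from h import *
import cv2
s=bot.sense();print(s['position'],s['opening'],s['wrist_force'],delta([557.5,278,165],np.radians(90-9.4)))
k=bot.get_calibration('wrist');print(k)
im=bot.snapshot('wrist');cv2.imwrite('pics/w3.png',im[:,:,::-1])
im=bot.snapshot('top');cv2.imwrite('pics/t3.png',cv2.resize(im[190:340,70:210,::-1],None,fx=4,fy=4,interpolation=cv2.INTER_CUBIC))
for th in ['tray_slot','tray_rim']:
  for c in ['wrist','top']:
    print(c,th,[(d['position'],d['p']) for d in bot.mark_of(c,th)[:2]])
print(bot.mark_of('wrist','divider_center')[:2])
E
```

```text
clock: 5.55
position: [558.2, 275.2, 164.6]
eef_rot: [0.763, 0.646, 0.0, 0.0]
wrist_force: [0.4, 1.1, -0.3]
opening: 0.081
[558.20396103 275.1548824  164.57157948] 0.08124298719445396 [ 0.38191611  1.07340307 -0.27689156] (array([ 0.0027, -0.0012, -0.0004]), array([ 0.0001, -0.0001, -0.0026]))
{'intrinsics': array([[362.47333108,   0.        , 275.0930343 ],
       [  0.        , 362.47333108, 215.44144103],
       [  0.        ,   0.        ,   1.        ]]), 'R': array([[ 9.86090045e-01, -1.66211949e-01, -1.05142432e-04],
       [-1.59644285e-01, -9.47301579e-01,  2.77729042e-01],
       [-4.62614869e-02, -2.73849058e-01, -9.60659444e-01]]), 't': array([-503.99530973,  334.33314646,  446.61231115])}
wrist tray_slot [([559.6, 280.3, 5.7], 0.71)]
top tray_slot [([558.5, 285.0, 1.9], 0.75)]
wrist tray_rim [([523.0, 286.8, 79.9], 0.7), ([557.4, 276.5, 121.0], 0.65)]
top tray_rim [([524.0, 285.9, 83.8], 0.7)]
[{'position': [525.2, 282.9, -4.0], 'p': 0.54}]
```

View pics/w3.png

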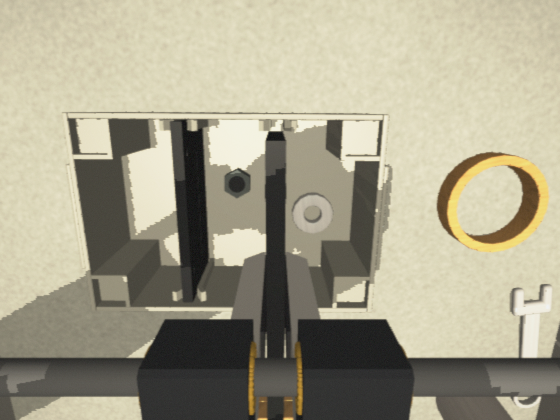

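View pics/t3.png

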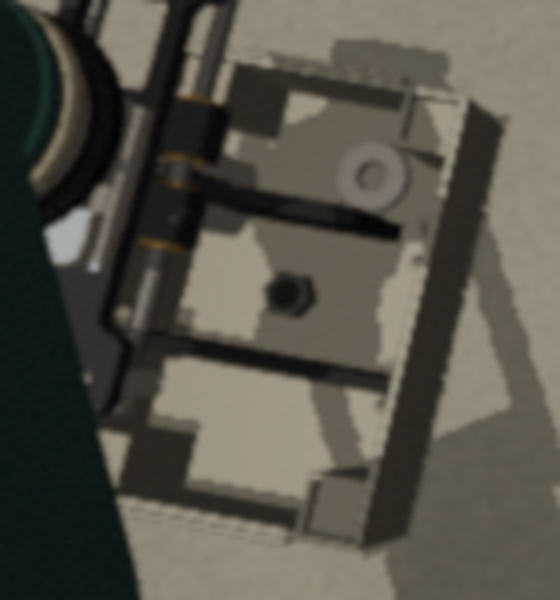

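The wrist view shows the tray well: rim corners near (66,114), (387,116), (371,310), (95,308), and the empty grooves at the upper wall near columns 265–290. I'll zoom in and fit the tray pose.

Run:
```python
import cv2
im=cv2.imread('pics/w3.png')
cv2.imwrite('pics/w3a.png',cv2.resize(im[100:180,50:250],None,fx=4,fy=4,interpolation=cv2.INTER_CUBIC))
cv2.imwrite('pics/w3b.png',cv2.resize(im[100:180,220:420],None,fx=4,fy=4,interpolation=cv2.INTER_CUBIC))
cv2.imwrite('pics/w3c.png',cv2.resize(im[240:330,60:240],None,fx=4,fy=4,interpolation=cv2.INTER_CUBIC))
cv2.imwrite('pics/w3d.png',cv2.resize(im[240:330,240:400],None,fx=4,fy=4,interpolation=cv2.INTER_CUBIC))
```

```text
(no output)
```

View pics/w3a.png

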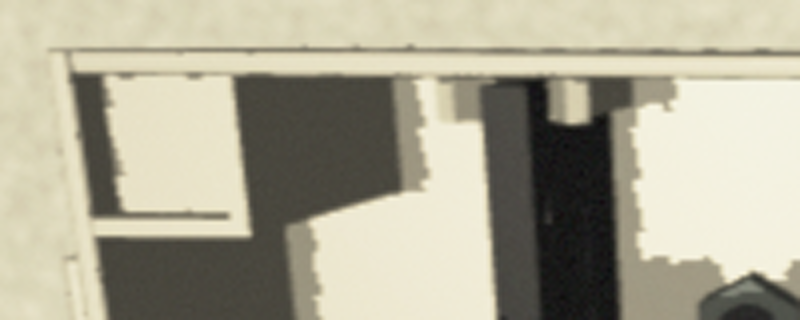

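View pics/w3b.png

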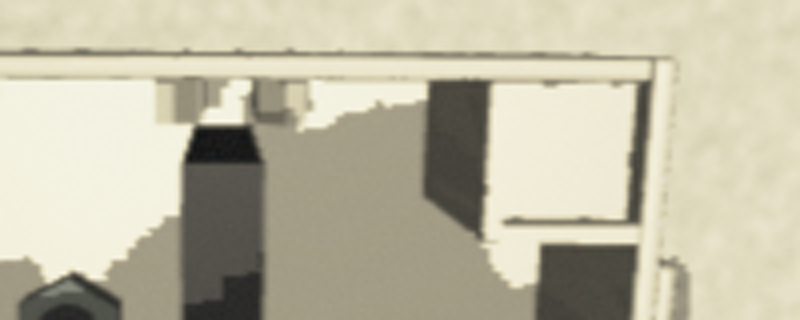

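View pics/w3c.png

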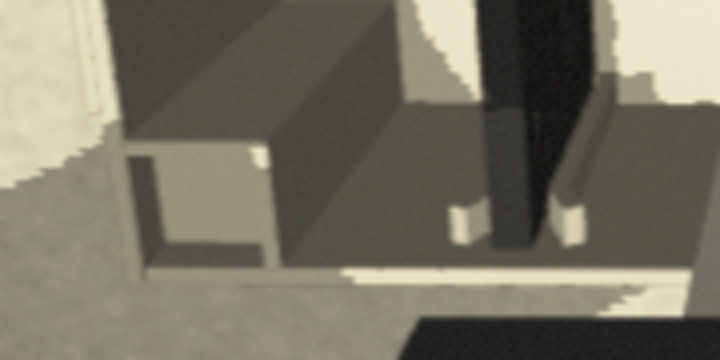

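View pics/w3d.png

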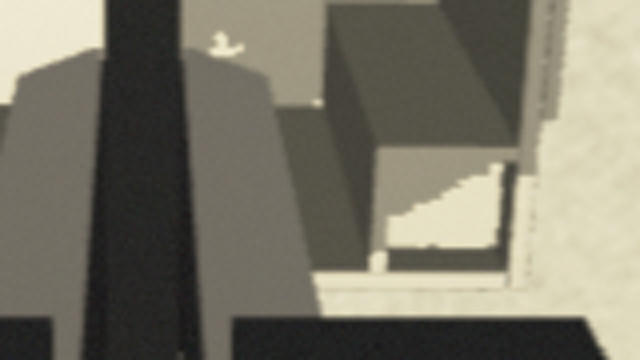

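Run:
```python
from h import *
from scipy.optimize import least_squares
k=bot.get_calibration('wrist')
F={'a':(50,100),'b':(220,100),'c':(60,240),'d':(240,240)}
obs=[('a',(50,50),(-110,75)),('b',(675,58),(110,75)),('c',(137,284),(-110,-75)),('d',(526,290),(110,-75)),
('a',(72,73),(-106,71)),('b',(650,80),(106,71)),('c',(147,268),(-106,-71)),('d',(512,273),(106,-71))]
px=[zm(o[1],4,*F[o[0]]) for o in obs]
W=np.array([ray('w',*p,84,k) for p in px])
M=np.array([o[2] for o in obs],float)
def f(q):
    c,s=np.cos(q[2]),np.sin(q[2]);return (M@np.array([[c,s],[-s,c]])+q[:2]-W[:,:2]).ravel()
r=least_squares(f,[525,284,-.16]);q=r.x
print('tray',q[:2],np.degrees(q[2]),r.fun.reshape(-1,2).round(1).tolist())
c,s=np.cos(q[2]),np.sin(q[2])
slot=q[:2]+35*np.array([c,s]);print('slot',slot)
st=bot.sense();print(st['position'])
zt=st['position'][2]+31
e=[ray('w',*zm(p,4,220,100),zt,k) for p in [(183,162),(263,162)]]
m=(e[0]+e[1])/2;print('thick',np.linalg.norm(e[0]-e[1]))
R=Rn.from_quat(st['eef_rot']).as_matrix()
ctr=m-69.5*R[:,0]
print('div end',m,'ctr',ctr,'in tool',R.T@(ctr-st['position']),'tool y yaw',np.degrees(np.arctan2(R[1,1],R[0,1])))
d=slot-ctr[:2];print('div->slot in tool x,y',d@R[:2,0],d@R[:2,1])
ct=k
```

```text
tray [525.05814698 285.89918211] -9.744861923810356 [[-0.8, 0.1], [1.0, 0.3], [-1.9, -0.2], [0.9, -0.2], [0.1, -0.3], [0.8, -0.1], [-0.2, 0.0], [0.0, 0.3]]
slot [559.55314044 279.97504283]
[557.98153931 275.57119546 164.45982402]
thick 7.615988581452025
div end [569.06590356 345.01798959 195.45982402] ctr [557.58516829 276.47280231 195.45546408] in tool [  0.82568804  -0.54155676 -30.99555876] tool y yaw -9.508297250835916
div->slot in tool x,y 3.7792158205639352 1.362398908923633
```

```bash
python3 -m jog '.0038 .0014 0 0 0 -.004 255;.0038 .0014 .01 0 0 -.004 255;.0038 .0014 .028 0 0 -.004 255;.0038 .0014 .028 0 0 -.004 255;.0038 .0014 .028 0 0 -.004 255;.0038 .0014 .028 0 0 -.004 255;.0038 .0014 .028 0 0 -.004 255;.0038 .0014 .028 0 0 -.004 255'
python3 - <<'E'
from h import *
import cv2
s=bot.sense();print(s['position'])
k=bot.get_calibration('wrist');np.save('k4.npy',k,allow_pickle=True);np.save('s4.npy',s,allow_pickle=True)
im=bot.snapshot('wrist')[:,:,::-1];cv2.imwrite('pics/w4.png',im)
F={'a':(50,80),'b':(220,80),'c':(60,270),'d':(240,270)}
def z(n,x,y,w,h): cv2.imwrite('pics/w4%s.png'%n,cv2.resize(im[y:y+h,x:x+w],None,fx=4,fy=4,interpolation=cv2.INTER_CUBIC))
z('b',220,60,200,110)
slot=np.array([559.55,279.98]);q=-.17
R=lambda x,y,zz:[slot[0]+x*np.cos(q)-y*np.sin(q),slot[1]+x*np.sin(q)+y*np.cos(q),zz]
for p in [(-5,63,65),(5,63,65),(-10,63,74),(10,63,74),(-75-70,75,84),(75,75,84),(-75-70,-75,84),(75,-75,84)]: print(p,proj('w',R(*p),k).round(1))
E
```

```text
clock: 6.7
position: [560.4, 279.2, 137.4]
eef_rot: [0.762, 0.648, 0.001, 0.0]
wrist_force: [0.0, 0.3, -0.8]
opening: 0.084
[560.42986651 279.18690028 137.38526086]
(-5, 63, 65) [267.7 138.2]
(5, 63, 65) [282.8 138.4]
(-10, 63, 74) [259.6 139.2]
(10, 63, 74) [291.  139.4]
(-145, 75, 84) [ 33.5 118.3]
(75, 75, 84) [400.2 121.2]
(-145, -75, 84) [ 70.7 335.8]
(75, -75, 84) [378.6 337.6]
```

View pics/w4.png

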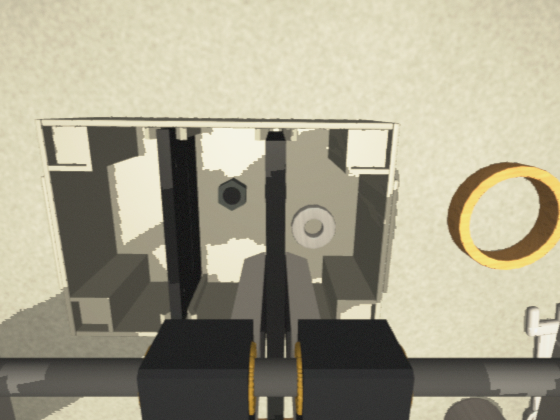

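View pics/w4b.png

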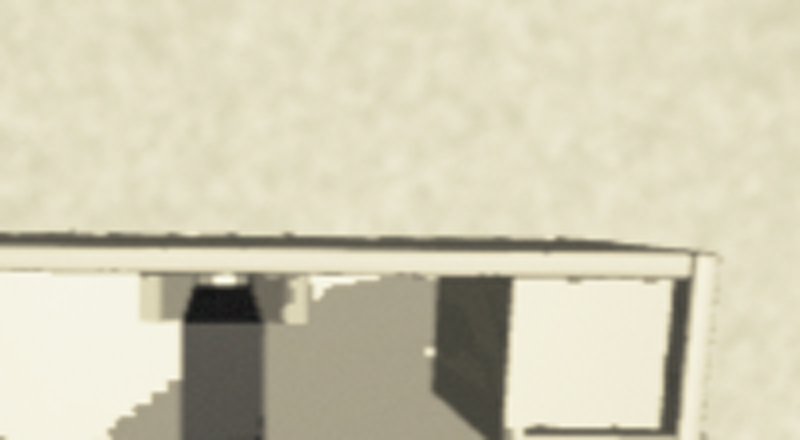

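```bash
python3 - <<'E'
from h import *
k=np.load('k4.npy',allow_pickle=True).item();s=np.load('s4.npy',allow_pickle=True).item()
R=Rn.from_quat(s['eef_rot']).as_matrix();p=s['position'];print(np.degrees(np.arctan2(R[1,1],R[0,1])))
T=lambda u,v,z:(R.T@(ray('w',u,v,z,k)-p)).round(2)
for n,z,pt in [('divtop',p[2]+31,(223,322)),('rim in',84,(223,272.5)),('rim out',84,(223,248)),('far rim out TR',84,(718,253)),('ribL',74,(140,322)),('ribR',74,(308,322))]:
    print(n,T(*zm(pt,4,220,60),z))
for n,pt in [('TL',(39,119.5)),('TR',(399,123.3)),('BR',(381,334)),('BL',(78,334.5))]: print(n,T(*pt,84))
E
python3 - <<'E'
import cv2
im=cv2.imread('pics/w4.png')
cv2.imwrite('pics/w4c.png',cv2.resize(im[260:350,60:240],None,fx=4,fy=4,interpolation=cv2.INTER_CUBIC))
cv2.imwrite('pics/w4d.png',cv2.resize(im[260:350,240:400],None,fx=4,fy=4,interpolation=cv2.INTER_CUBIC))
E
```

```text
-9.282603800433375
divtop [ 70.33  -0.57 -30.94]
rim in [71.19 -0.52 53.44]
rim out [74.77 -0.52 53.45]
far rim out TR [74.02 73.98 53.55]
ribL [ 63.09 -13.73  63.42]
ribR [63.08 13.01 63.46]
TL [  76.07 -142.32   53.25]
TR [73.77 73.93 53.55]
BR [-72.04  74.83  53.43]
BL [ -72.2  -141.31   53.13]
```

View pics/w4c.png

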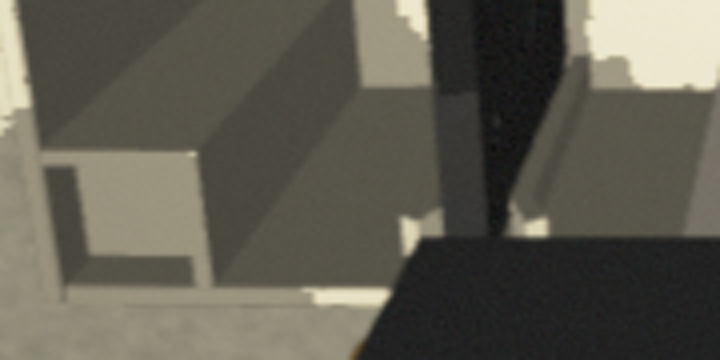

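View pics/w4d.png

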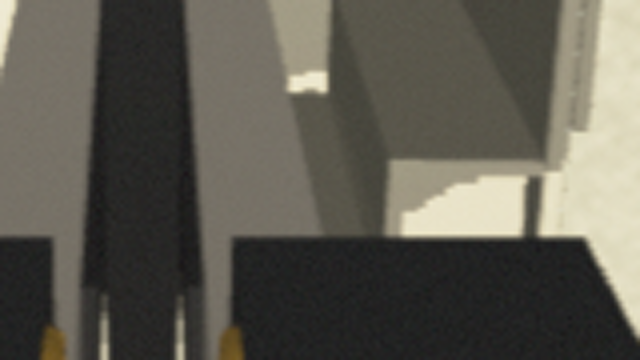

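Divider and grooves agree to about 0.3 mm in both axes, so I insert it.

```bash
python3 -m jog '0 0 .008 0 0 .006 255;0 0 .016 0 0 .006 255;0 0 .024 0 0 .006 255;0 0 .032 0 0 .006 255;0 0 .040 0 0 .006 255;0 0 .048 0 0 .006 255;0 0 .056 0 0 .006 255;0 0 .060 0 0 .006 255'
```

```text
clock: 7.55
position: [559.5, 278.8, 75.2]
eef_rot: [0.764, 0.645, -0.001, -0.0]
wrist_force: [-0.6, -0.0, -0.8]
opening: 0.083
```

```bash
python3 -m jog '0 0 .008 0 0 0 255;0 0 .015 0 0 0 255;0 0 .020 0 0 0 255;0 0 .024 0 0 0 255;0 0 .026 0 0 0 255;0 0 .027 0 0 0 255;0 0 .028 0 0 0 255;0 0 .028 0 0 0 255'
```

```text
clock: 8.35
position: [560.1, 279.1, 48.7]
eef_rot: [0.764, 0.645, 0.0, 0.0]
wrist_force: [0.2, -0.3, -1.4]
opening: 0.084
```

```bash
python3 -m jog '0 0 .001 0 0 0 255;0 0 .002 0 0 0 255;0 0 .003 0 0 0 255;0 0 .003 0 0 0 255;0 0 .003 0 0 0 255;0 0 .003 0 0 0 255;0 0 .003 0 0 0 255;0 0 .003 0 0 0 255'
```

```text
clock: 9.15
position: [560.3, 279.2, 46.6]
eef_rot: [0.764, 0.645, 0.001, 0.0]
wrist_force: [-1.9, -0.8, 4.9]
opening: 0.085
```

```bash
python3 -m jog '0 0 0 0 0 0 140;0 0 0 0 0 0 140;0 0 0 0 0 0 140;0 0 -.01 0 0 0 140;0 0 -.03 0 0 0 140;0 0 -.06 0 0 0 140;0 0 -.10 0 0 0 140;0 0 -.12 0 0 0 140'
python3 - <<'E'
from h import *
import cv2
s=bot.sense();print(s['position'],s['opening'])
k=bot.get_calibration('wrist');np.save('k5.npy',k,allow_pickle=True);np.save('s5.npy',s,allow_pickle=True)
im=bot.snapshot('wrist')[:,:,::-1];cv2.imwrite('pics/w5.png',im)
for th in ['divider_center','tray_slot','tray_rim']: print(th,[(d['position'],d['p']) for d in bot.mark_of('wrist',th)[:2]])
E
```

```text
clock: 9.95
position: [561.4, 279.7, 170.5]
eef_rot: [0.764, 0.645, 0.003, 0.001]
wrist_force: [0.5, 0.1, 1.1]
opening: 0.454
[561.43435464 279.65168888 170.45718607] 0.453698563093011
divider_center []
tray_slot [([559.9, 279.8, 4.2], 0.69)]
tray_rim [([525.3, 289.0, 84.0], 0.67), ([555.2, 280.6, 2.3], 0.62)]
```

View pics/w5.png

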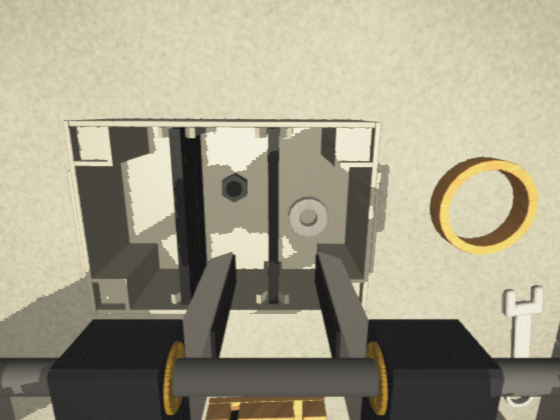

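The new divider (columns 267–279, rows 127–303) sits between the ribs at both ends and at the same level as the fitted one, with the nut on its left and the bearing on its right. Now I refine the tray pose for the lid.

Run:
```python
import cv2
im=cv2.imread('pics/w5.png')
a=[cv2.resize(im[y:y+66,x:x+66],None,fx=6,fy=6,interpolation=cv2.INTER_CUBIC) for x,y in [(60,112),(325,112),(80,260),(310,260)]]
import numpy as np
o=np.vstack([np.hstack(a[:2]),np.hstack(a[2:])]);cv2.imwrite('pics/w5z.png',o[:, :])
```

```text
(no output)
```

View pics/w5z.png

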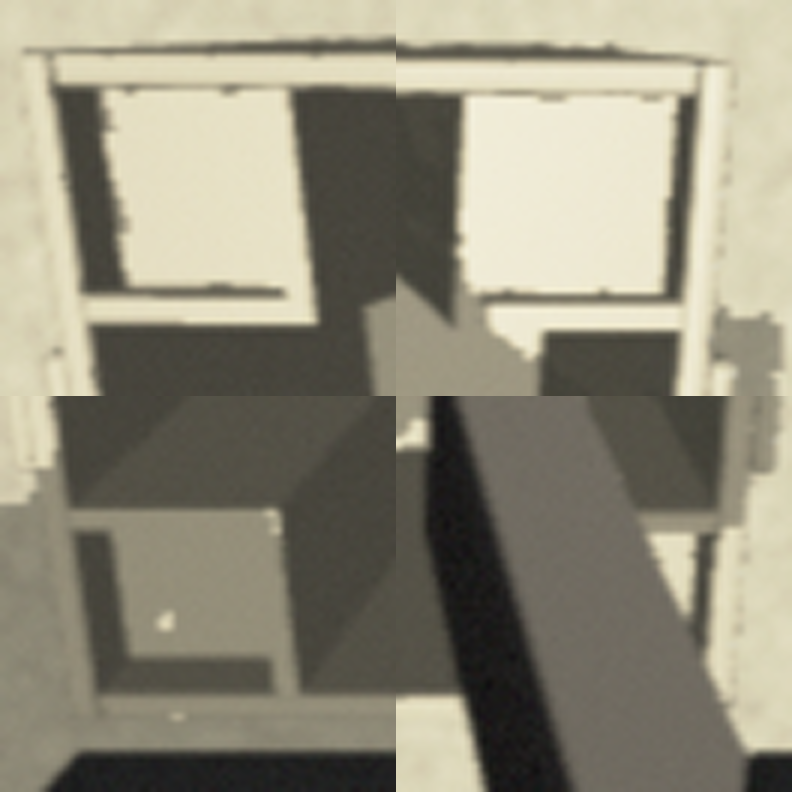

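Run:
```python
from h import *
from scipy.optimize import least_squares
k=np.load('k5.npy',allow_pickle=True).item()
O={'a':(60,112),'b':(325,112),'c':(80,260),'d':(310,260)}
obs=[('a',(52,86),(-106,71)),('a',(318,325),(-79,44)),('a',(90,325),(-106,44)),('b',(301,93),(106,71)),('b',(287,332),(106,44)),
('c',(97,298),(-106,-71)),('c',(280,113),(-79,-44)),('c',(66,113),(-106,-44)),('c',(300,298),(-79,-71)),('d',(324,117),(106,-44))]
W=np.array([ray('w',*zm(o[1],6,*O[o[0]]),84,k) for o in obs]);M=np.array([o[2] for o in obs],float)
def f(q):
    c,s=np.cos(q[2]),np.sin(q[2]);return (q[3]*M@np.array([[c,s],[-s,c]])+q[:2]-W[:,:2]).ravel()
r=least_squares(f,[525,284,-.16,1],loss='soft_l1');q=r.x
print('tray',q[:2],np.degrees(q[2]),q[3],f(q).reshape(-1,2).round(1).tolist())
c,s=np.cos(q[2]),np.sin(q[2]);print('slot',q[:2]+35*np.array([c,s]))
```

```text
tray [524.82723976 285.4392341 ] -9.900803226319903 1.0001636752090797 [[0.2, -0.2], [-0.0, 0.2], [-0.0, 0.3], [0.3, -0.4], [-0.2, 0.4], [-0.1, -0.1], [-0.3, -0.1], [0.4, -0.1], [-0.0, -0.2], [-0.1, 0.2]]
slot [559.30598181 279.42123223]
```

The fit is consistent, with residuals of 0.4 mm or less: tray centre (524.8, 285.4), yaw −9.9°. Now over to the box.

Run:
```python
from h import *
print(delta([554.6,-268,190],np.radians(90+11.5)))
```

```text
(array([-0.5402,  0.0862, -0.0246]), array([ 5.000e-04, -2.000e-04, -3.687e-01]))
```

```bash
python3 -m jog '-.54 .086 -.025 0 0 -.369 140;-.54 .086 -.025 0 0 -.369 140;-.54 .086 -.025 0 0 -.369 140;-.54 .086 -.025 0 0 -.369 140;-.54 .086 -.025 0 0 -.369 140;-.54 .086 -.025 0 0 -.369 140;-.54 .086 -.025 0 0 -.369 140;-.54 .086 -.025 0 0 -.369 140'
python3 - <<'E'
from h import *
print(delta([554.6,-268,190],np.radians(90+11.5)))
E
```

```text
clock: 10.95
position: [554.5, -118.2, 180.7]
eef_rot: [0.633, 0.775, -0.001, -0.002]
wrist_force: [1.2, 0.4, -1.5]
opening: 0.451
(array([-0.1468, -0.0298, -0.0095]), array([-0.004 , -0.0025,  0.0004]))
```

```bash
python3 -m jog '-.147 -.03 -.009 0 0 0 140;-.147 -.03 -.009 0 0 0 140;-.147 -.03 -.009 0 0 0 140;-.147 -.03 -.009 0 0 0 140;-.147 -.03 -.009 0 0 0 140;-.147 -.03 -.009 0 0 0 140;-.147 -.03 -.009 0 0 0 140;-.147 -.03 -.009 0 0 0 140'
python3 - <<'E'
from h import *
import cv2
s=bot.sense();print(s['position'],s['opening'])
k=bot.get_calibration('wrist');np.save('k6.npy',k,allow_pickle=True);np.save('s6.npy',s,allow_pickle=True)
im=bot.snapshot('wrist')[:,:,::-1];cv2.imwrite('pics/w6.png',im)
for th in ['box_grip']: print(th,[(d['position'],d['p']) for d in bot.mark_of('wrist',th)[:2]])
E
```

```text
clock: 11.75
position: [556.2, -265.1, 192.5]
eef_rot: [0.632, 0.775, 0.0, -0.0]
wrist_force: [0.4, -0.0, -0.1]
opening: 0.451
[ 556.24275686 -265.05110983  192.4699945 ] 0.4512980580213747
box_grip [([553.5, -268.4, 94.6], 0.96)]
```

View pics/w6.png

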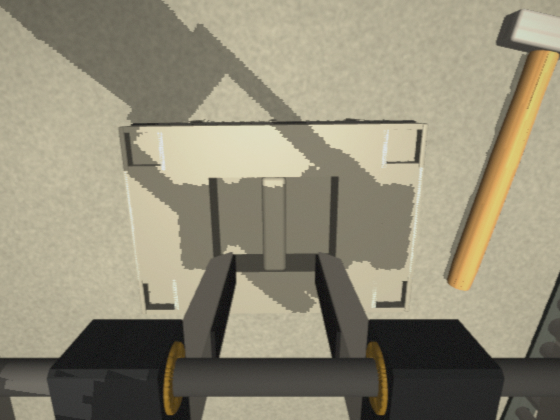

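Run:
```python
import cv2,numpy as np
im=cv2.imread('pics/w6.png')
cv2.imwrite('pics/w6z.png',cv2.resize(im[165:285,200:350],None,fx=5,fy=5,interpolation=cv2.INTER_CUBIC))
a=[cv2.resize(im[y:y+60,x:x+60],None,fx=5,fy=5,interpolation=cv2.INTER_CUBIC) for x,y in [(110,115),(375,115),(125,265),(365,265)]]
cv2.imwrite('pics/w6y.png',np.vstack([np.hstack(a[:2]),np.hstack(a[2:])]))
```

```text
(no output)
```

View pics/w6z.png

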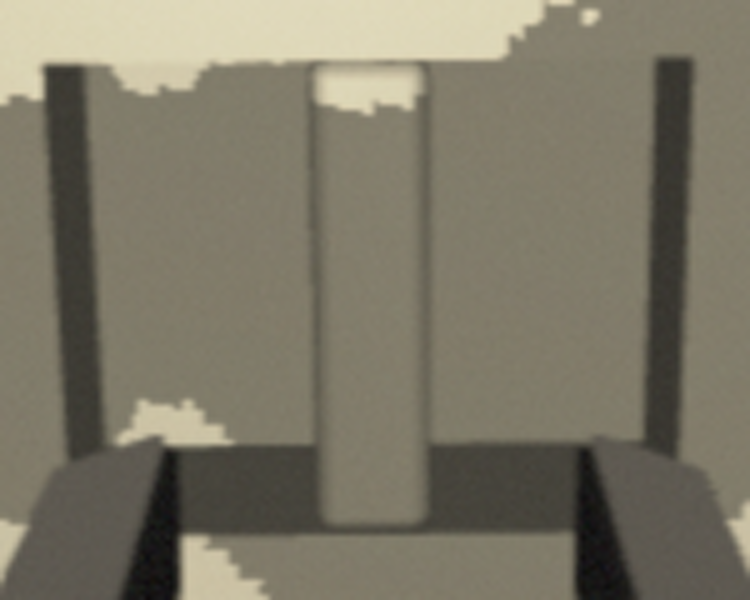

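View pics/w6y.png

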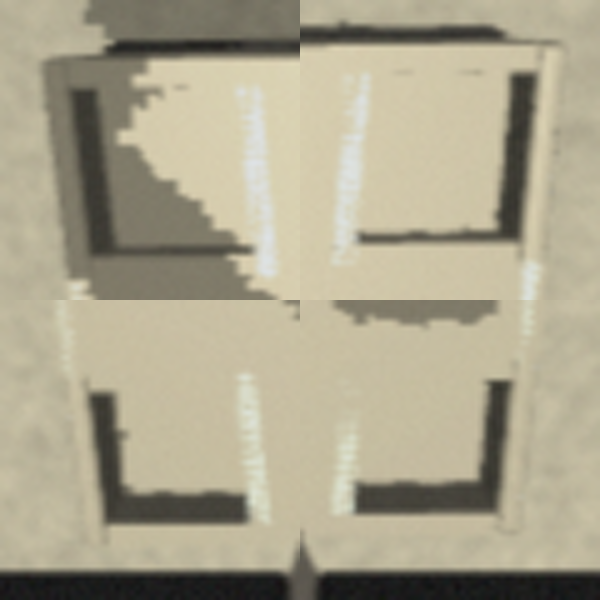

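Run:
```python
from h import *
from scipy.optimize import least_squares
k=np.load('k6.npy',allow_pickle=True).item();s=np.load('s6.npy',allow_pickle=True).item()
obs=[(5,200,165,(44,65),(-48,38)),(5,200,165,(694,58),(48,38)),(5,200,165,(310,65),(-9,38)),(5,200,165,(430,62),(9,38)),(5,200,165,(318,530),(-9,-38)),(5,200,165,(430,529),(9,-38)),
(5,110,115,(70,88),(-106,71)),(5,375,115,(240,72),(106,71)),(5,125,265,(105,223),(-106,-71)),(5,365,265,(197,213),(106,-71))]
W=np.array([ray('w',*zm(o[3],o[0],o[1],o[2]),100,k) for o in obs]);M=np.array([o[4] for o in obs],float)
def f(q):
    c,s=np.cos(q[2]),np.sin(q[2]);return (q[3]*M@np.array([[c,s],[-s,c]])+q[:2]-W[:,:2]).ravel()
r=least_squares(f,[554,-268,.2,1],loss='soft_l1');q=r.x
print('box',q[:2],np.degrees(q[2]),q[3],f(q).reshape(-1,2).round(1).tolist())
print(s['position'],delta([q[0],q[1],81],np.pi/2+q[2]))
```

```text
box [ 555.34204102 -268.46232642] 12.14813955486158 0.9978218534039958 [[-0.1, 0.3], [0.1, 0.1], [-0.4, 0.6], [-0.1, 0.3], [0.1, -0.7], [0.2, -0.6], [0.4, 0.1], [-0.4, -0.3], [0.1, -0.0], [0.0, 0.1]]
[ 556.24275686 -265.05110983  192.4699945 ] (array([-0.0027, -0.0016,  0.1118]), array([ 0.0003,  0.0001, -0.0093]))
```

The box fit is clean at (555.3, −268.5), yaw 12.1°. The jaws straddle the bar (columns 262–286) inside the well, so I descend and grip.

```bash
python3 -m jog '-.003 -.0015 .02 0 0 -.009 140;-.003 -.0015 .06 0 0 -.009 140;-.003 -.0015 .09 0 0 -.009 140;-.003 -.0015 .105 0 0 -.009 140;-.003 -.0015 .112 0 0 -.009 140;-.003 -.0015 .112 0 0 -.009 140;-.003 -.0015 .112 0 0 -.009 255;-.003 -.0015 .112 0 0 -.009 255'; python3 -m jog '0 0 0 0 0 0 255;0 0 0 0 0 0 255;0 0 0 0 0 0 255;0 0 0 0 0 0 255;0 0 0 0 0 0 255;0 0 0 0 0 0 255;0 0 0 0 0 0 255;0 0 0 0 0 0 255'
```

```text
clock: 12.65
position: [556.3, -270.5, 82.8]
eef_rot: [0.629, 0.777, 0.0, 0.002]
wrist_force: [0.5, -0.3, -0.4]
opening: 0.316
clock: 13.45
position: [556.1, -270.2, 81.9]
eef_rot: [0.629, 0.777, 0.0, 0.001]
wrist_force: [1.4, 0.3, 5.8]
opening: 0.192
```

```bash
python3 -m jog '0 0 -.003 0 0 0 255;0 0 -.01 0 0 0 255;0 0 -.02 0 0 0 255;0 0 -.035 0 0 0 255;0 0 -.055 0 0 0 255;0 0 -.08 0 0 0 255;0 0 -.105 0 0 0 255;0 0 -.13 0 0 0 255'
python3 - <<'E'
from h import *
print(delta([525,285,214],np.radians(90-9.9)))
import cv2
im=bot.snapshot('wrist')[:,:,::-1];cv2.imwrite('pics/w7.png',im)
E
```

```text
clock: 14.25
position: [554.9, -269.8, 212.3]
eef_rot: [0.629, 0.777, -0.0, 0.0]
wrist_force: [0.1, 0.5, -7.5]
opening: 0.189
(array([ 0.5489,  0.0863, -0.0017]), array([-0.    ,  0.    ,  0.3826]))
```

View pics/w7.png

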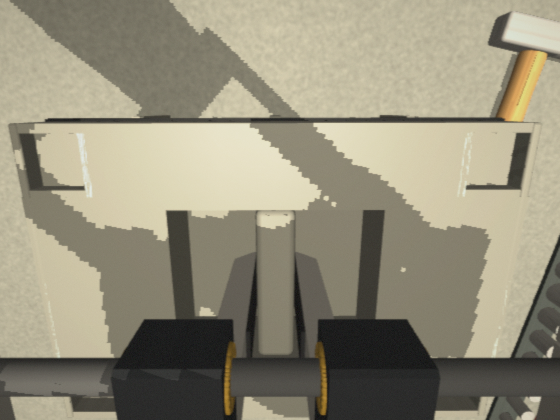

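Run:
```python
from h import *
k=bot.get_calibration('wrist');s=bot.sense();R=Rn.from_quat(s['eef_rot']).as_matrix();p=s['position'];print(p)
for n,pt in [('wellL',(167.5,210.5)),('wellR',(384.5,210)),('barL',(257,210.5)),('barR',(296,210.5)),('barLn',(258,354)),('barRn',(295,354)),('pTL',(20,134)),('pTR',(531,131))]:
    print(n,(R.T@(ray('w',*pt,p[2]+19,k)-p)).round(2))
```

```text
[ 556.63418986 -270.79672171  218.21422978]
wellL [ 39.66 -47.51 -19.57]
wellR [ 39.66  47.02 -18.93]
barL [ 39.57  -8.62 -19.31]
barR [ 39.53   8.37 -19.19]
barLn [-33.92  -9.2  -18.85]
barRn [-34.03   9.05 -18.73]
pTL [  72.23 -104.85  -20.15]
pTR [ 73.25 104.52 -18.76]
```

```bash
python3 -m jog '.04 .0 0 0 0 .02 255;.085 .0 0 0 0 .06 255;.13 .01 0 0 0 .11 255;.18 .02 0 0 0 .15 255;.23 .03 0 0 0 .19 255;.28 .04 0 0 0 .23 255;.33 .05 0 0 0 .27 255;.38 .06 0 0 0 .31 255'
python3 - <<'E'
from h import *
print(delta([525,285,214],np.radians(90-9.9)))
E
```

```text
clock: 15.1
position: [534.1, 111.2, 210.8]
eef_rot: [0.742, 0.67, 0.0, 0.0]
wrist_force: [1.8, -1.4, -6.9]
opening: 0.191
(array([ 0.172 , -0.0267, -0.0032]), array([ 0.0005, -0.0001,  0.0709]))
```

```bash
python3 -m jog '.04 -.006 0 0 0 .02 255;.08 -.013 0 0 0 .04 255;.12 -.02 0 0 0 .055 255;.15 -.025 0 0 0 .071 255;.165 -.0265 0 0 0 .071 255;.17 -.0267 0 0 0 .071 255;.17 -.0267 0 0 0 .071 255;.17 -.0267 0 0 0 .071 255'
python3 - <<'E'
from h import *
import cv2
s=bot.sense();print(s['position'],s['wrist_force'],s['opening'],delta([524.5,283.6,185],np.radians(90-9.9)))
k=bot.get_calibration('wrist');np.save('k8.npy',k,allow_pickle=True)
im=bot.snapshot('wrist')[:,:,::-1];cv2.imwrite('pics/w8.png',im)
im=bot.snapshot('top');cv2.imwrite('pics/t8.png',cv2.resize(im[180:340,60:220,::-1],None,fx=3.5,fy=3.5,interpolation=cv2.INTER_CUBIC))
im=bot.snapshot('scene');cv2.imwrite('pics/s8.png',cv2.resize(im[130:330,300:500,::-1],None,fx=3,fy=3,interpolation=cv2.INTER_CUBIC))
E
```

```text
clock: 15.9
position: [525.4, 279.6, 210.6]
eef_rot: [0.765, 0.644, -0.0, 0.0]
wrist_force: [-0.9, -0.8, -6.4]
opening: 0.194
[525.4486882  279.58347077 210.55480077] [-0.87289584 -0.80939793 -6.37853105] 0.194148186061563 (array([ 0.0038, -0.0016,  0.0255]), array([0.0002, 0.0012, 0.0002]))
```

View pics/w8.png

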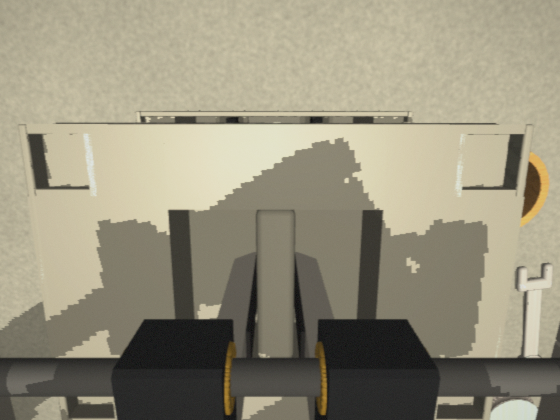

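View pics/t8.png

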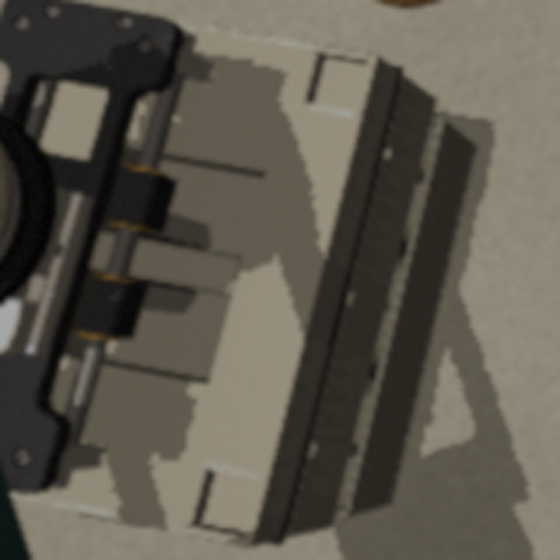

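View pics/s8.png

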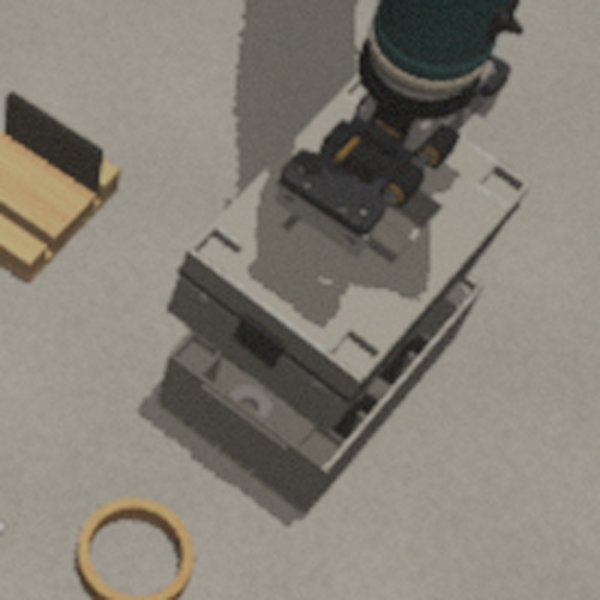

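Run:
```python
from h import *
import cv2
im=cv2.imread('pics/w8.png');cv2.imwrite('pics/w8z.png',np.vstack([cv2.resize(im[100:150,10:150],None,fx=5,fy=5,interpolation=cv2.INTER_CUBIC),cv2.resize(im[100:150,400:540],None,fx=5,fy=5,interpolation=cv2.INTER_CUBIC)]))
k=np.load('k8.npy',allow_pickle=True).item();s=bot.sense();R=Rn.from_quat(s['eef_rot']).as_matrix();p=np.array([525.4,279.6,210.6])
for n,z,pt in [('TL',84,(138,112)),('TR',84,(411,112)),('well',229.6,(170,210)),('wellR',229.6,(382,210)),('pTL',229.6,(30,133)),('pTR',229.6,(525,133))]:
    print(n,(R.T@(ray('w',*pt,z,k)-p)).round(2))
print(s['position'])
```

```text
TL [  79.96 -109.09  126.55]
TR [ 79.95 106.74 126.61]
well [ 39.52 -46.46 -19.02]
wellR [ 39.52  45.95 -19.  ]
pTL [  72.31 -101.31  -19.05]
pTR [ 72.3  101.98 -18.99]
[525.46747403 279.765334   210.75854634]
```

View pics/w8z.png

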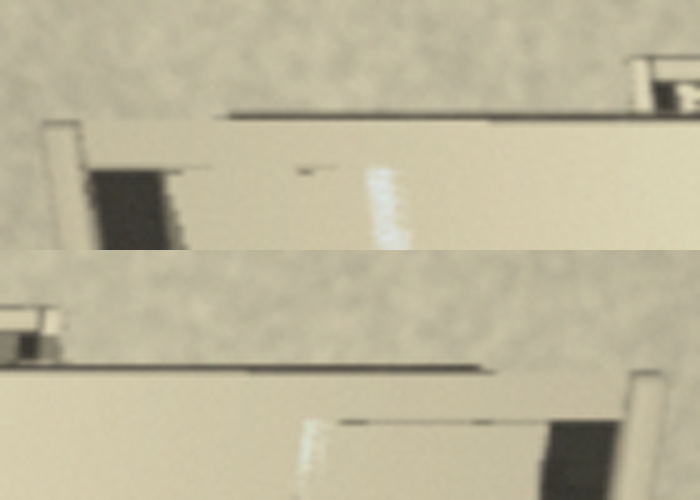

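The box scale in the wrist view has changed slightly (well 217 px → 212 px), so the bar may be slipping in the jaws. I'll take a new picture and get the full pose by PnP.

Run:
```python
from h import *
import cv2
k=bot.get_calibration('wrist');s=bot.sense();np.save('k9.npy',k,allow_pickle=True);np.save('s9.npy',s,allow_pickle=True)
im=bot.snapshot('wrist')[:,:,::-1];cv2.imwrite('pics/w9.png',im);print(s['clock'],s['position'],s['opening'])
def tile(im,n):
    a=[cv2.resize(im[y:y+h,x:x+w],(400,280),interpolation=cv2.INTER_CUBIC) for x,y,w,h in [(10,115,100,70),(440,115,100,70),(150,190,100,70),(300,190,100,70)]]
    cv2.imwrite(n,np.vstack([np.hstack(a[:2]),np.hstack(a[2:])]))
tile(im,'pics/w9z.png');tile(cv2.imread('pics/w7.png'),'pics/w7z.png')
```

```text
16.05 [525.46747403 279.765334   210.75854634] 0.1879588942347149
```

View pics/w9z.png

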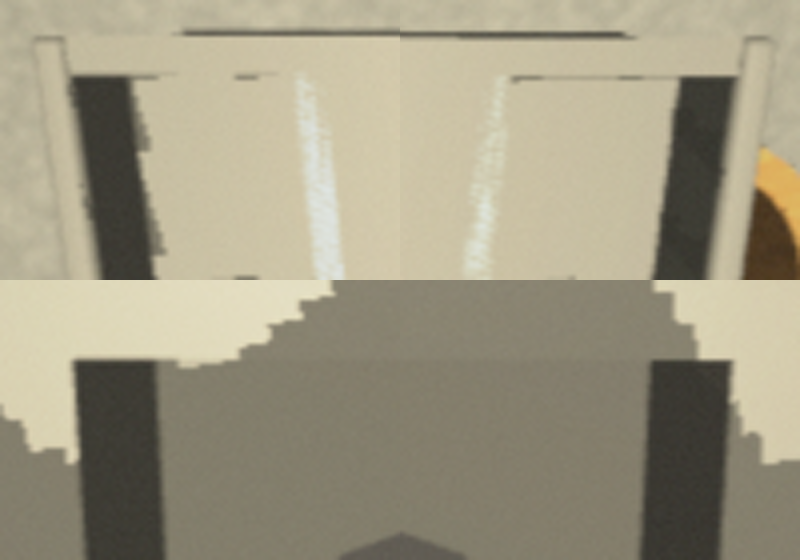

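View pics/w7z.png

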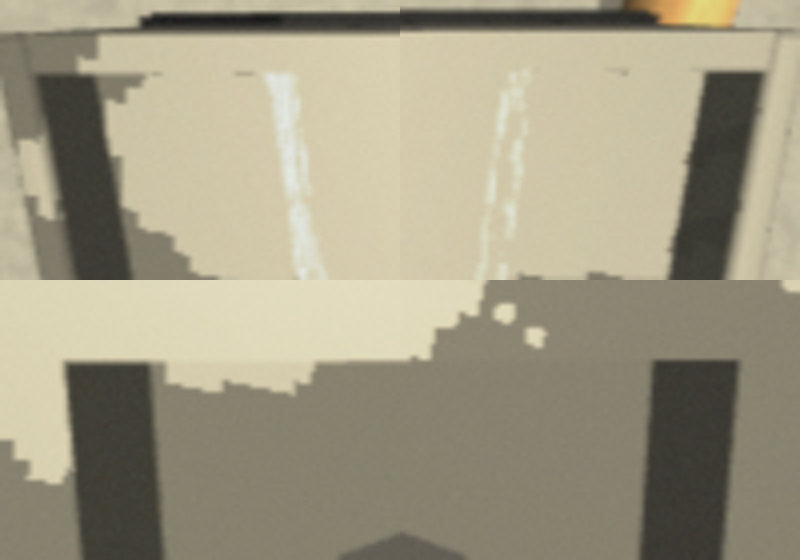

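View pics/w9.png

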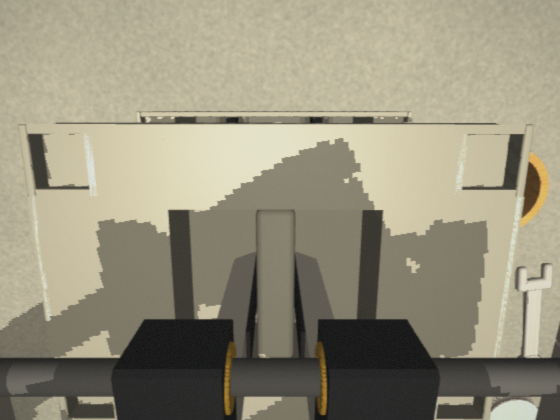

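The box has pitched in the grip: its far (+y) edge shrank by 3% while the well edge shrank by 1.6%, about 0.065 rad with the +y side low. I'll fit the 6D pose from w9.

```bash
cat > fit.py <<'E'
from h import *
from scipy.optimize import least_squares
def fit(k,s,obs):
    R=Rn.from_quat(s['eef_rot']);p=np.array(s['position'])
    # box frame -> tool: lid plane at tool z=-19 ; box x->tool y, box y->tool x
    def pts(q,M):
        # M in (tx,ty,tz) nominal tool coordinates relative to grip; rotate about grip (0,0,-11)
        return Rn.from_rotvec(q[3:]).apply(M)+np.array([q[0],q[1],q[2]-11])
    M=np.array([[o[1][1],o[1][0],-8.] for o in obs]);U=np.array([o[0] for o in obs])
    def f(q):
        X=R.apply(pts(q,M))+p
        r=np.array([proj('w',x,k) for x in X])-U
        return np.r_[r.ravel(), q[2]*.3, q[3]*50]
    r=least_squares(f,np.zeros(6),loss='soft_l1');return r.x,r.fun
E
python3 - <<'E'
from fit import *
k=np.load('k9.npy',allow_pickle=True).item();s=np.load('s9.npy',allow_pickle=True).item()
Z=lambda x,y,ox,oy:((x+.5)/4-.5+ox,(y+.5)/4-.5+oy)
obs=[(Z(70,76,10,115),(-106,71)),(Z(338,76,440,115),(106,71)),(Z(74,360-280,150,190),(-48,38)),(Z(333,360-280,300,190),(48,38)),
 ((256.8,210),(-9,38)),((295.3,210),(9,38))]
for lo in [obs]:
    q,fu=fit(k,s,lo);print(q.round(3),fu.round(1))
obs7=[(Z(38,73,10,115),(-106,71)),(Z(364,71,440,115),(106,71)),(Z(66,363-280,150,190),(-48,38)),(Z(339,360-280,300,190),(48,38)),((257,210.5),(-9,38)),((296,210.5),(9,38)),((258,354),(-9,-38)),((295,354),(9,-38))]
q,fu=fit(k,s,obs7);print('w7',q.round(3),fu.round(1))
E
```

```text
[ 2.010e-01 -4.230e-01  1.038e+00  1.000e-03 -6.500e-02  0.000e+00] [ 0.   0.2 -0.1  0.3 -0.   0.1  0.4  0.  -1.3 -0.3  0.6 -0.3  0.3  0.1]
w7 [ 1.250e+00 -2.830e-01  2.736e+00  7.000e-03  2.300e-02 -1.000e-03] [-0.2  1.   0.2  0.5  1.  -0.3  0.2 -0.2 -1.4 -0.7  0.4 -0.8  0.3  0.3
 -1.1  0.1  0.8  0.4]
```

```bash
python3 -m jog '.001 0 0 0 .01 0 255;.002 0 0 0 .02 0 255;.003 -.001 .004 0 .035 0 255;.0045 -.001 .008 0 .05 0 255;.0056 -.001 .012 0 .065 0 255;.0056 -.001 .015 0 .065 0 255;.0056 -.001 .015 0 .065 0 255;.0056 -.001 .015 0 .065 0 255'
python3 - <<'E'
from h import *
import cv2
k=bot.get_calibration('wrist');s=bot.sense();np.save('k10.npy',k,allow_pickle=True);np.save('s10.npy',s,allow_pickle=True)
im=bot.snapshot('wrist')[:,:,::-1];cv2.imwrite('pics/w10.png',im);print(s['clock'],s['position'],s['opening'],s['wrist_force'])
print(Rn.from_quat(s['eef_rot']).as_matrix().round(3).tolist())
def tile(im,n):
    a=[cv2.resize(im[y:y+h,x:x+w],(400,280),interpolation=cv2.INTER_CUBIC) for x,y,w,h in [(10,115,100,70),(440,115,100,70),(150,190,100,70),(300,190,100,70)]]
    cv2.imwrite(n,np.vstack([np.hstack(a[:2]),np.hstack(a[2:])]))
tile(im,'pics/w10z.png')
im=bot.snapshot('scene');cv2.imwrite('pics/s10.png',cv2.resize(im[130:330,300:500,::-1],None,fx=3,fy=3,interpolation=cv2.INTER_CUBIC))
E
```

```text
clock: 16.9
position: [525.0, 286.8, 195.4]
eef_rot: [0.764, 0.644, 0.025, -0.021]
wrist_force: [0.0, 0.1, -6.7]
opening: 0.185
16.9 [524.99198748 286.81640241 195.40802576] 0.1854317496645596 [ 0.01807022  0.077247   -6.66067708]
[[0.17, 0.985, 0.011], [0.983, -0.17, 0.064], [0.065, -0.0, -0.998]]
```

View pics/w10.png

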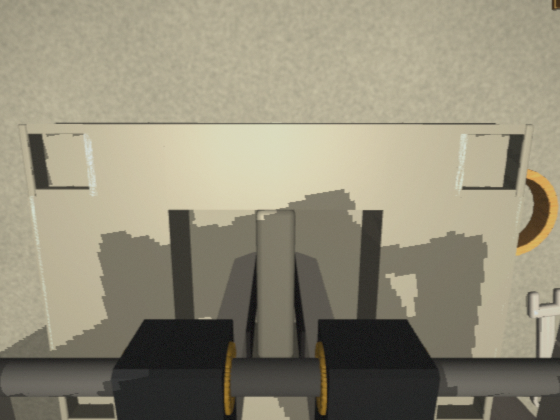

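View pics/w10z.png

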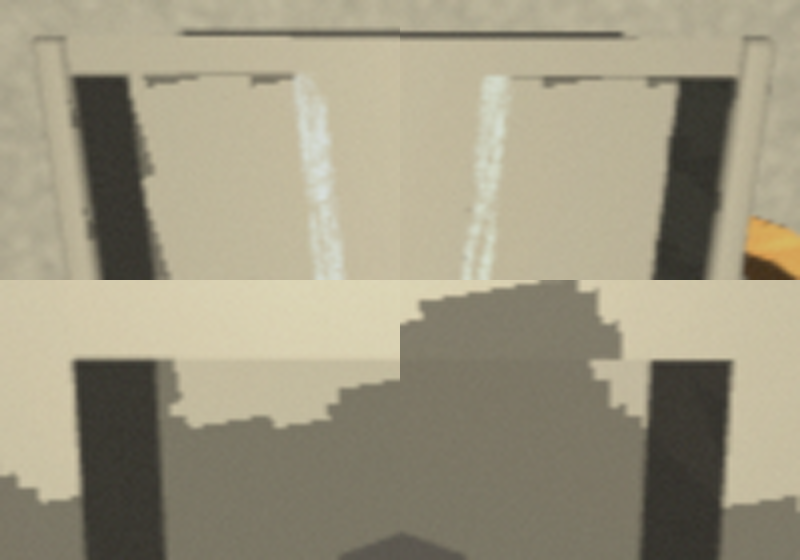

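View pics/s10.png

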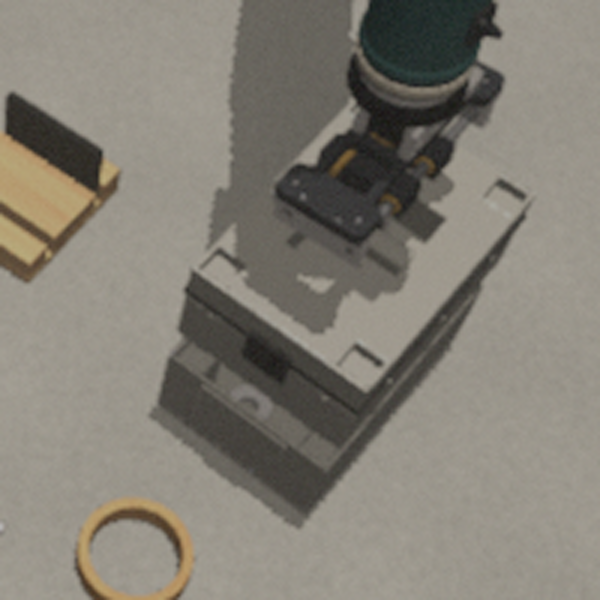

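The box is level again and its centre is about 1 mm off the tray centre in y. I correct that and lower gently.

```bash
python3 -m jog '-.0012 .0004 .005 0 0 0 255;-.0016 .0004 .010 0 0 0 255;-.0019 .0004 .015 0 0 0 255;-.0022 .0004 .020 0 0 0 255;-.0025 .0004 .024 0 0 0 255;-.0027 .0004 .027 0 0 0 255;-.0029 .0004 .029 0 0 0 255;-.0030 .0004 .031 0 0 0 255'
```

```text
clock: 17.8
position: [525.4, 285.8, 164.4]
eef_rot: [0.765, 0.644, 0.025, -0.021]
wrist_force: [0.1, -0.5, -6.5]
opening: 0.188
```

```bash
python3 -m jog '-.0001 0 .001 0 0 0 255;-.0002 0 .0025 0 0 0 255;-.0003 0 .004 0 0 0 255;-.0004 0 .005 0 0 0 255;-.0004 0 .006 0 0 0 255;-.0004 0 .0065 0 0 0 255;-.0005 0 .007 0 0 0 255;-.0005 0 .007 0 0 0 255'
python3 - <<'E'
from h import *
import cv2
im=bot.snapshot('scene');cv2.imwrite('pics/s11.png',cv2.resize(im[130:330,300:500,::-1],None,fx=3,fy=3,interpolation=cv2.INTER_CUBIC))
E
```

```text
clock: 18.6
position: [525.4, 285.8, 158.2]
eef_rot: [0.764, 0.644, 0.025, -0.021]
wrist_force: [-2.1, -1.1, -3.3]
opening: 0.189
```

View pics/s11.png

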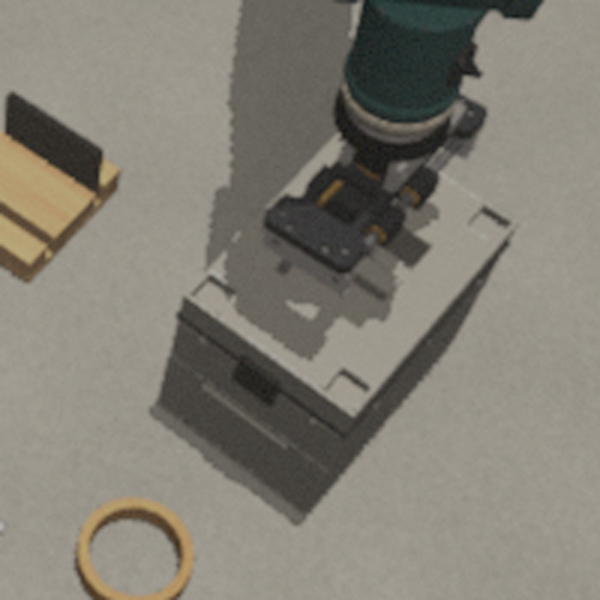

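Contact has started: the carried load fell from 6.5 to 3.3 N, and the picture shows the box sitting nearly flush on the tray. A final press of about 1.5 mm, then release and retreat straight up along the tool axis.

```bash
python3 -m jog '0 0 .0007 0 0 0 255;-.0001 0 .0014 0 0 0 255;-.0001 0 .0018 0 0 0 255;-.0001 0 .0018 0 0 0 255;-.0001 0 .0018 0 0 0 255;-.0001 0 .0018 0 0 0 255;-.0001 0 .0018 0 0 0 255;-.0001 0 .0018 0 0 0 255'
```

```text
clock: 19.45
position: [525.4, 285.8, 158.2]
eef_rot: [0.764, 0.644, 0.026, -0.021]
wrist_force: [-5.0, -2.5, 6.1]
opening: 0.189
```

```bash
python3 -m jog '0 0 0 0 0 0 145;0 0 0 0 0 0 145;0 0 0 0 0 0 145;0 0 0 0 0 0 145;0 0 0 0 0 0 145;0 0 -.005 0 0 0 145;0 0 -.02 0 0 0 145;0 0 -.04 0 0 0 145'; python3 -m jog '0 0 -.02 0 0 0 145;0 0 -.05 0 0 0 145;0 0 -.08 0 0 0 145;0 0 -.10 0 0 0 145;0 0 -.10 0 -.065 0 145;0 0 -.10 0 -.065 0 145;0 0 -.10 0 -.065 0 145;0 0 -.10 0 -.065 0 145'
python3 - <<'E'
from h import *
import cv2
k=bot.get_calibration('wrist');s=bot.sense();np.save('k12.npy',k,allow_pickle=True);np.save('s12.npy',s,allow_pickle=True);print(s['position'])
cv2.imwrite('pics/w12.png',bot.snapshot('wrist')[:,:,::-1])
im=bot.snapshot('scene');cv2.imwrite('pics/s12.png',cv2.resize(im[130:330,300:500,::-1],None,fx=3,fy=3,interpolation=cv2.INTER_CUBIC))
for th in ['box_grip']: print(th,[(d['position'],d['p']) for d in bot.mark_of('wrist',th)[:2]])
for d in bot.mark_of('scene','box_grip')[:2]+bot.mark_of('scene','tray')[:2]: print(d)
E
```

```text
clock: 20.25
position: [524.4, 283.0, 195.9]
eef_rot: [0.764, 0.644, 0.024, -0.021]
wrist_force: [-0.2, 0.2, -0.2]
opening: 0.432
clock: 21.05
position: [523.5, 276.6, 294.9]
eef_rot: [0.765, 0.644, -0.0, -0.0]
wrist_force: [0.6, 0.2, -1.1]
opening: 0.43
[523.47566278 276.57704513 294.85980972]
box_grip [([523.2, 286.4, 168.5], 0.75)]
{'position': [523.4, 288.8, 166.3], 'p': 0.69}
```

View pics/w12.png

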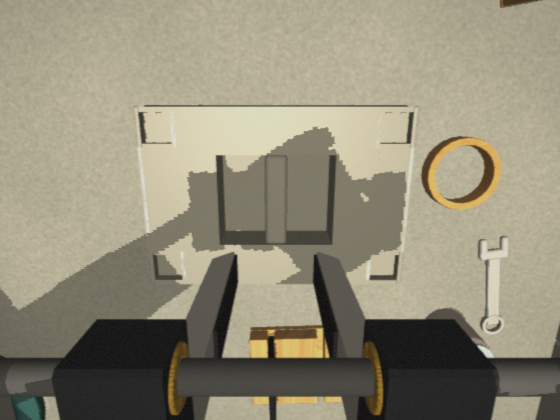

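View pics/s12.png

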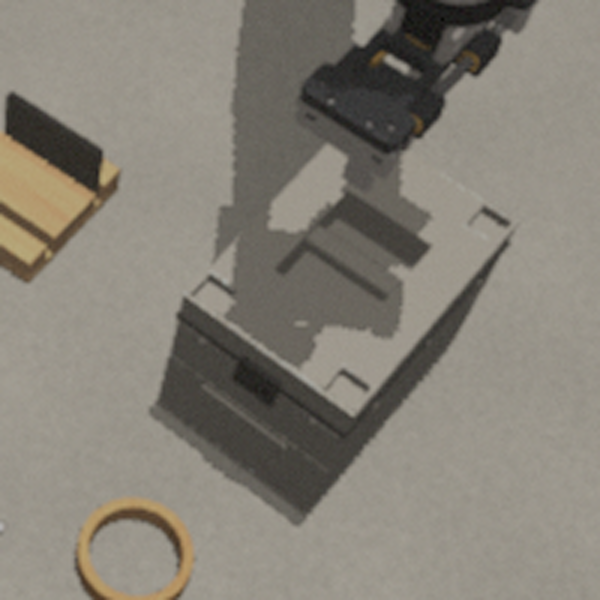

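The box sits on the tray with no visible gap. Last numeric check: the lid's height, tilt and centre from this wrist picture.

Run:
```python
import cv2,numpy as np
im=cv2.imread('pics/w12.png')
a=[cv2.resize(im[y:y+50,x:x+50],(300,300),interpolation=cv2.INTER_CUBIC) for x,y in [(130,100),(370,100),(140,245),(360,245)]]
cv2.imwrite('pics/w12y.png',np.vstack([np.hstack(a[:2]),np.hstack(a[2:])]))
cv2.imwrite('pics/w12x.png',cv2.resize(im[145:255,205:345],None,fx=5,fy=5,interpolation=cv2.INTER_CUBIC))
```

```text
(no output)
```

View pics/w12y.png

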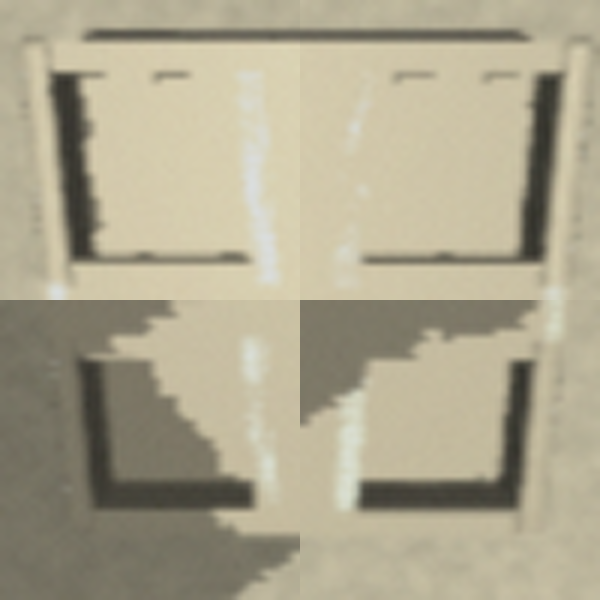

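View pics/w12x.png

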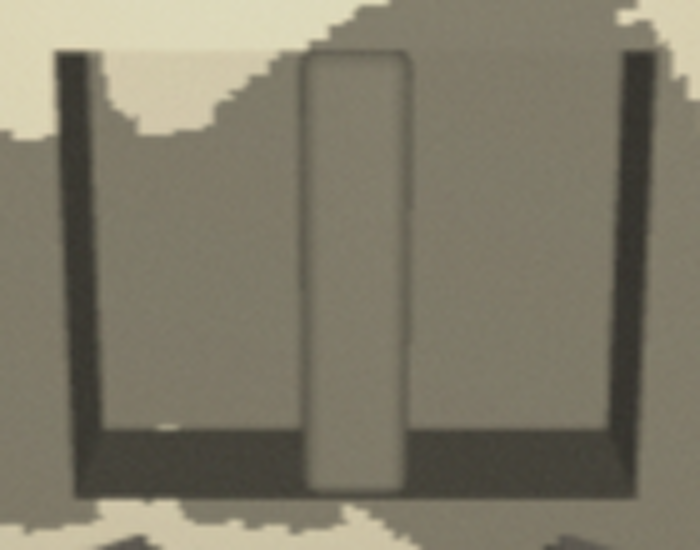

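Run:
```python
from h import *
import cv2
k=np.load('k12.npy',allow_pickle=True).item()
Z=lambda p,f,x,y:zm(p,f,x,y)
obs=[(Z((50,74),6,130,100),(-106,71)),(Z((264,74),6,370,100),(106,71)),(Z((95,209),6,140,245),(-106,-71)),(Z((218,209),6,360,245),(106,-71)),
(Z((55,51),5,205,145),(-48,38)),(Z((656,51),5,205,145),(48,38)),(Z((77,498),5,205,145),(-48,-38)),(Z((636,498),5,205,145),(48,-38))]
U=np.array([o[0] for o in obs]);M=np.array([[*o[1],0.] for o in obs])
ok,rv,tv=cv2.solvePnP(M,U,np.array(k['intrinsics']),None)
p,_=cv2.projectPoints(M,rv,tv,np.array(k['intrinsics']),None);print('res px',(p[:,0]-U).round(1).tolist())
R=np.array(k['R']);Rb=R.T@cv2.Rodrigues(rv)[0];c=R.T@(tv[:,0]-k['t'])
print('lid centre',c,'yaw',np.degrees(np.arctan2(Rb[1,0],Rb[0,0])),'z axis',Rb[:,2].round(3))
P=np.array([ray('w',*u,176,k) for u in U]);print('centre at z176',P.mean(0))
print(bot.sense()['clock'])
```

```text
res px [[0.2, -0.1], [-0.1, -0.1], [0.1, -0.1], [0.0, -0.2], [-0.1, 0.1], [0.3, 0.1], [-0.4, 0.1], [0.0, 0.1]]
lid centre [524.79816065 285.73584302 175.64407536] yaw -9.81823381197974 z axis [ 0.    -0.008  1.   ]
centre at z176 [524.79449011 285.91750905 176.        ]
21.3
```

The lid centre is at (524.8, 285.7, 175.6) with yaw −9.8°. Expected was (524.8, 285.4, 176) and −9.9°, so it's seated, and I hand in.

Run:
```python
from rig import bot
print(bot.close_job(), bot.sense()['clock'])
```

```text
the job is handed in; nothing more can be done
the job is handed in; nothing more can be done
```

The long divider is in the empty grooves and the lidded box is closed onto the tray. I handed the job in at about 21.3 s; no verdict was reported.

**What I did:**
- I gripped the divider by its middle, lined it up over the grooves with the wrist camera and slid it down until it touched the floor at about 5 N.
- While being carried, the box pitched about 0.065 rad in the grip. I tilted the tool to level it again, lowered it until the tray carried it, then let go and retreated.

**Last checks:**
- **Divider:** before the tray was closed, the wrist picture showed it between the ribs at both ends, level with the fitted divider. The nut and the bearing were on opposite sides of it.
- **Box:** the wrist picture puts the lid centre at (524.8, 285.7, 175.6) mm. The tray centre measured earlier was (524.8, 285.4), and a seated lid would be at 176 mm.
- **Box angle:** the yaw is −9.8° against −9.9° for the tray, and the tilt about 0.008 rad.
- **Robot:** the gripper was about 120 mm clear of the box.

**Not confirmed:**
- The detector did not find the divider once it was in the tray, so its fit rests on the picture and the contact force.
- The tray detector returned nothing from the scene camera after closing.
- The tray pose was measured before the box went on and not re-measured; the box's fit on it is the only later evidence.
- I saw no change in the stand or the other bench objects in the pictures, but did not measure them.

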